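Lay out the pipe-hanger hardware in the parts tray

TASK

Lay out the hardware for the next pipe hanger in the three-cell parts tray: stand the bolt on its head in the end cell beside the tin of screws, lay the pipe tee flat in the other end cell, beside the roll of tape, and between them lay the large nut flat in the middle cell with the small nut flat and centred on top of it. Leave the tin and the roll of tape where they stand, and let go of everything.

Things in the scene. Friction and masses are not known exactly. Their poses are not given: they have to be found in the camera images.
- tray: grey sheet-metal tray, fixed, 140 x 255 x 30 mm, open on top, three cells in a row along its y axis. Origin: centre of its underside; z up. Walls, two dividers and floor 3 mm thick (floor top at z = 3 mm); walls and dividers 30 mm high, rims to 32 mm. Each cell is 134 (x) by 81 mm (y) inside, centred at x = 0, y = -84, 0 or +84 mm. Up to 20 degrees askew
- screw_tin: open round silvery tin holding wood screws, 77 mm wide, 48 mm high, loose; stands on the bench just off one end of the tray (either end: at about y = +200 or -200 mm in the tray's frame). It marks the bolt's end. Origin: centre of its underside. Not to be disturbed
- tape_roll: black roll of tape lying flat, 85 mm wide, 19 mm high, loose; lies on the bench just off the other end of the tray. Origin: centre of its underside. Not to be disturbed
- bolt: grey steel hexagon-head bolt standing on its head, shank up, 75 mm high: head 24 mm across flats, 27 mm over corners, 10 mm high, above it a shank of 16 mm diameter. Origin: centre of the head's underside; z up along the shank. About 0.13 kg; tips over easily
- large_nut: larger hexagon nut, grey steel, lying flat, 30 mm across flats, 34 mm over corners, 14 mm high. Origin: centre of its underside; z up; its x axis (and every 60 degrees from it) is square to a pair of flats, y points to a corner
- small_nut: smaller hexagon nut, rusty brown, lying flat, 24 mm across flats, 27 mm over corners, 12 mm high. Origin: centre of its underside; z up; its x axis (and every 60 degrees from it) is square to a pair of flats, y points to a corner
- tee: brass-coloured pipe tee lying flat, 29 mm high, 48 mm along x, 64 along y. The run lies along y, axis at x = -10 mm; the branch points to +x, ends at x = +23 mm; pipe 25, collars 29 mm thick, axes 14 mm up. Origin: middle of the outline at the underside; z up. About 0.16 kg; can be gripped along x, branch end to back of run (about 46 mm), through the origin
Not all that is in view belongs to the job. Of the things that look like the tee, take the one that is nearest to the robot's base at the start.

How it is judged:
At the end, for the whole second after the job is handed in: Bolt upright in the cell by the tin, tee flat in the other end cell, large nut flat in the middle: each on the floor, within 32 mm of its cell centre along the row; small nut flat on the large nut, centres within 10 mm; tilts under 0.12 rad; all released, at rest; tin and roll moved under 15 mm (((y of screw_tin in the frame of tray above 0.1 m and y of bolt in the frame of tray between 0.052 and 0.116 m and y of tee in the frame of tray between -0.116 and -0.052 m) or (y of screw_tin in the frame of tray below -0.1 m and y of bolt in the frame of tray between -0.116 and -0.052 m and y of tee in the frame of tray between 0.052 and 0.116 m)) and x of bolt in the frame of tray between -0.06 and 0.06 m and z of bolt in the frame of tray between -0.002 and 0.008 m and x of tee in the frame of tray between -0.06 and 0.06 m and z of tee in the frame of tray between -0.002 and 0.008 m and x of large_nut in the frame of tray between -0.06 and 0.06 m and z of large_nut in the frame of tray between -0.002 and 0.008 m and y of large_nut in the frame of tray between -0.032 and 0.032 m and horizontal distance between small_nut and large_nut below 0.01 m and z of small_nut in the frame of large_nut between 0.011 and 0.017 m and angle between each of bolt, tee, large_nut, small_nut's own z axis and vertical below 0.12 rad and linear speed of each of bolt, tee, large_nut, small_nut below 0.02 m/s and contact force between each of bolt, tee, large_nut, small_nut and the fingers below 0.05 N); the robot touches nothing.
It fails at once if the tin of screws is disturbed (moved more than 15 mm) (distance of screw_tin from where it was at the start of the episode above 0.015 m).
It fails at once if the roll of tape is disturbed (moved more than 15 mm) (distance of tape_roll from where it was at the start of the episode above 0.015 m).
It also fails if it takes over 120 s, if anything falls off the work surface, if the arm or the gripper's body presses on something with over 40 N, if the wrist force passes 120 N, or if a joint passes its speed limit or range.

ROBOT

A 6-joint arm with a two-finger parallel gripper is mounted at the origin on a cart in front of the work surface, level with it; the furniture and walls round the work are solid. World frame = base frame: x ahead of the robot, y to its left, z up, the work surface at z = 0. Lengths are in m, angles in rad, forces in N, time in s.
With the tool pointing down it reaches from about 0.275 to 1 m from the base axis. Payload 8.4 kg.
Tool frame: the origin (TCP) lies on the centre line of the jaws, within the pads' length; the fingertips stand 17 mm ahead of it and the grasp point (between the pads) lies 2 mm behind it (bot.tcp_to_tips is the y of the fingertips in the tool frame, in m); y points along the fingers, z is the direction in which the jaws open and shut, and the axes are right-handed (so a half turn about y gives the same grasp; the last joint's range is limited). The gripper opens to 85 mm and grips with 20 to 120 N. Pads are 22 mm wide; open, the fingers measure 114 mm over their backs; the gripper's body (76 mm by 85 mm) begins 54 mm behind the grasp point. The pads swing forward as they close: fully open they stand 13 mm farther back than shut.
Start: joints at [-1.209, 0.353, 1.633, -0, 1.155, -0.002], TCP at [0.222, -0.584, 0.248] pointing down, gripper open.
Joint ranges: [-2.63, 2.63], [-0.92, 2.1], [0.06, 2.66], [-1.3, 4.44], [0, 2.69], [-3.02, 3.02]. Speed limits (rad/s): [2.22, 2.22, 2.79, 3.14, 3.14, 3.14].

INTERFACE

Orientations are given as a unit quaternion [x, y, z, w].
In Python, from workcell import bot, hand, kinematics, get_obs, vision, hand_in gives the robot as it stands. The module is installed in compiled form; this text tells all that it offers. Calls block until the motion is done:
- bot.reach(position, orientation): joint-space move of the TCP to a pose.
- bot.servo_line(position, ori=None, velocity=0.15): straight line of the TCP; ori=None keeps the orientation; velocity is the mean speed in m/s.
- bot.goto_joints(angles): joint-space move.
- hand.move_gripper(opening, strength=None): finger opening in m; strength is the grip in N (None keeps the last); returns when the fingers have stopped.
- bot.dwell(seconds).
- kinematics.solve_ik(position, orientation): joint angles nearest the present ones, or None.
- get_obs(): the state.
- vision.read_camera(name): name is "scene" or "top" or "wrist"; returns a dict with "frame" (400x640x3 uint8, red, green, blue), "intrinsics" (3x3 intrinsics, pixels), "view" (4x4, takes a point from world to camera coordinates). Camera axes: x right, y down, z forward; pixel columns grow to the right and rows downward; lengths in m; the calibration is good to about 2 mm. A picture is of the moment at which its call begins. There is no depth.
A pose or a line that the arm cannot do raises bot.IKError and nothing moves.
- hand_in(): hands the job in, once; it reports no verdict.
The state is a dict: "time_s": time; "joint_pos": joint angles; "joint_vel": joint speeds; "joint_efforts": joint torques, N m; "position": TCP position; "orientation": TCP orientation; "wrist_force": force on the tool from outside, world axes, zero at the start; "ft_torque": the same for the moment, N m; "gripper_width": finger opening in m.
Only numpy, scipy, OpenCV 4.12 (cv2) and the standard library are available. Lean on these libraries where they do the work, as an engineer would, in place of code of your own. Each camera call takes 0.05 s, during which the arm holds its last target. There are 200 camera calls.

## Working session

There is one attempt and no reset: what is moved stays moved. The work goes in short steps, each a Python script; the robot and the scene stay as the last script left them, time stands still between calls to the robot, and variables do not carry over. Pictures are saved under pics/ and viewed, about 12 in all and at most 16, crops included, and the job is handed in when it is done.

```bash
mkdir -p pics; ls; python3 - <<'E'
from workcell import bot,vision,get_obs
import cv2,numpy as np
for n in("top","scene"):
    d=vision.read_camera(n); cv2.imwrite(f"pics/{n}0.png",d["frame"][:,:,::-1])
    np.savez(f"{n}0.npz",**d); V=d["view"]; print(n,np.round(d["intrinsics"],1).tolist(),np.round(V,3).tolist(),"C",-V[:3,:3].T@V[:3,3])
o=get_obs();print(o["time_s"],o["orientation"],o["position"],bot.tcp_to_tips)
E
```

```text
pics
top [[369.9, 0.0, 320.7], [0.0, 369.9, 203.6], [0.0, 0.0, 1.0]] [[-0.004, -1.0, 0.003, -0.004], [-0.98, 0.003, -0.199, 0.532], [0.199, -0.004, -0.98, 1.11], [0.0, 0.0, 0.0, 1.0]] C [ 3.00517038e-01 -6.29931238e-04  1.19379271e+00]
scene [[392.2, 0.0, 321.3], [0.0, 392.2, 202.0], [0.0, 0.0, 1.0]] [[-0.611, -0.792, 0.025, 0.31], [-0.407, 0.286, -0.867, 0.252], [0.679, -0.54, -0.497, 0.71], [0.0, 0.0, 0.0, 1.0]] C [-0.19056375  0.5562485   0.56389509]
0.1 [-0.12799273  0.69588869 -0.69499474  0.1278245 ] [ 0.22223014 -0.58369184  0.24763474] 0.017
```

View pics/top0.png

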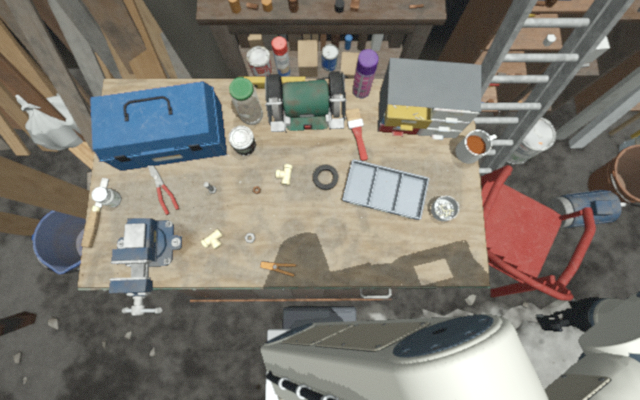

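View pics/scene0.png

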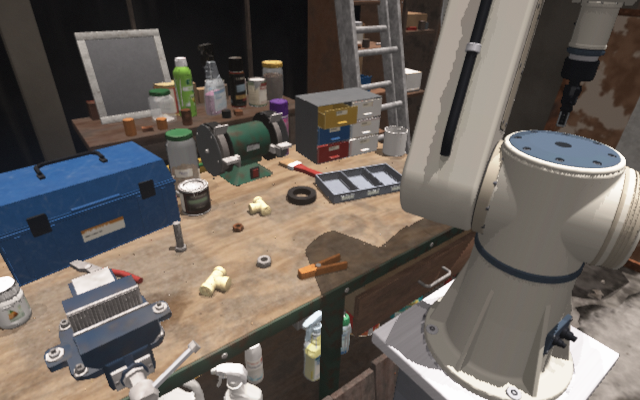

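The top view shows the bolt (209,187), small nut (256,190), large nut (250,238), tray centre about (385,190), tin (444,208) and tape (325,177). Tee candidates are A (211,239) and B (286,174); next I cast rays to see which is nearer the base.

```bash
cat > h.py <<'E'
import numpy as np,cv2
from scipy.spatial.transform import Rotation as R
from workcell import bot,hand,kinematics,get_obs,vision,hand_in
def cast(d,px,z):
    px=np.atleast_2d(np.asarray(px,float)); K,V=d["intrinsics"],d["view"]
    r=np.c_[px,np.ones(len(px))]@np.linalg.inv(K).T@V[:3,:3]; C=-V[:3,:3].T@V[:3,3]
    return C+r*((z-C[2])/r[:,2])[:,None]
def proj(d,P):
    P=np.atleast_2d(P); q=(P@d["view"][:3,:3].T+d["view"][:3,3])@d["intrinsics"].T
    return q[:,:2]/q[:,2:]
def ori(a):  # tool y down, jaw axis z along world angle a
    z=np.array([np.cos(a),np.sin(a),0]);y=np.array([0,0,-1.]);x=np.cross(y,z)
    return R.from_matrix(np.c_[x,y,z]).as_quat()
def shot(name,f):
    d=vision.read_camera(name); cv2.imwrite(f"pics/{f}.png",d["frame"][:,:,::-1]); np.savez(f"{f}.npz",**d); return d
E
python3 - <<'E'
from h import *
d=dict(np.load("top0.npz"))
for n,p,z in[("bolt",(209,187),.04),("small",(256,190),.012),("large",(250,238),.014),("teeA",(211,239),.015),("teeB",(286,174),.015),("tape",(325,177),.019),("tin",(444,208),.048)]:
    P=cast(d,p,z)[0];print(n,P.round(3),"r",np.hypot(*P[:2]).round(3))
# tray outer rim corners
P=cast(d,[(353,160),(428,178),(420,219),(342,201)],.03);print(P.round(3),np.linalg.norm(np.diff(P,axis=0),axis=1))
w=shot("wrist","w0");V=w["view"];print(w["intrinsics"][0],-V[:3,:3].T@V[:3,3],V[2,:3],get_obs()["position"])
o=get_obs()["orientation"];print(R.from_quat(o).as_matrix().round(3))
f=d["frame"]
a=cv2.resize(f[150:262,180:300],None,fx=5,fy=5,interpolation=2)
cv2.imwrite("pics/crop1.png",a[:,:,::-1])
E
```

```text
bolt [0.59  0.353 0.04 ] r 0.688
small [0.587 0.207 0.012] r 0.622
large [0.429 0.22  0.014] r 0.482
teeA [0.426 0.344 0.015] r 0.548
teeB [0.64  0.109 0.015] r 0.649
tape [ 0.628 -0.02   0.019] r 0.629
tin [ 0.518 -0.395  0.048] r 0.651
[[ 0.683 -0.112  0.03 ]
 [ 0.621 -0.356  0.03 ]
 [ 0.486 -0.322  0.03 ]
 [ 0.545 -0.074  0.03 ]] [0.2510295  0.13930065 0.25472606]
[312.55813642   0.         325.39068238] [ 0.28890522 -0.55682745  0.37427848] [-0.26603564 -0.10003885 -0.95875819] [ 0.22225794 -0.58380239  0.24776023]
[[-0.935 -0.     0.356]
 [-0.356  0.001 -0.935]
 [ 0.    -1.    -0.001]]
```

View pics/crop1.png

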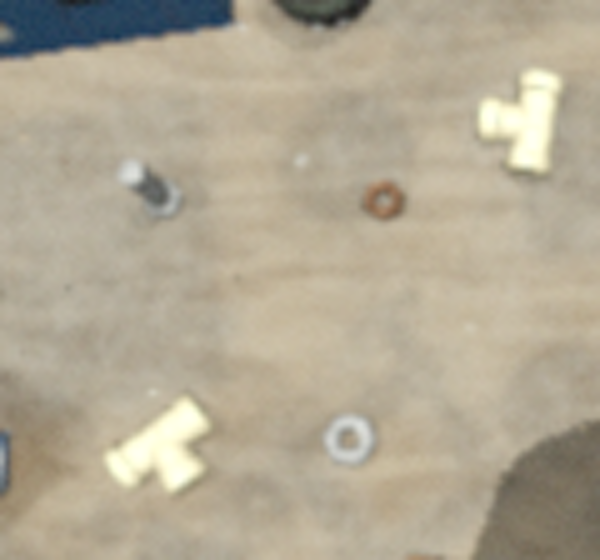

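Tee A at (211,239), r = 0.548 m, is nearer the base than B at (286,174), r = 0.649 m. The crop confirms both are tees, so I take A. Next I look from close up with the wrist camera, over the parts and over the tray.

```bash
python3 - <<'E'
from h import *
bot.reach([.56,-.2,.25],ori(-np.pi/2)); bot.dwell(.3); shot("wrist","wt")
bot.reach([.50,.28,.2],ori(-np.pi/2)); bot.dwell(.3); shot("wrist","wp")
print(get_obs()["time_s"],get_obs()["joint_pos"])
E
```

```text
4.4833 [ 5.07160280e-01  3.24366968e-01  1.79258833e+00 -7.51376800e-06
  1.02456635e+00  2.07858334e+00]
```

View pics/wp.png

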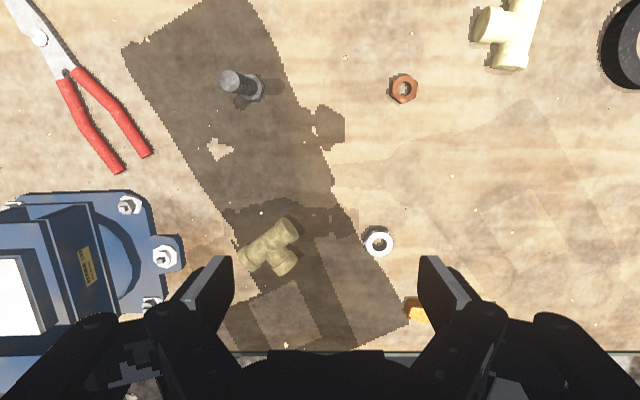

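View pics/wt.png

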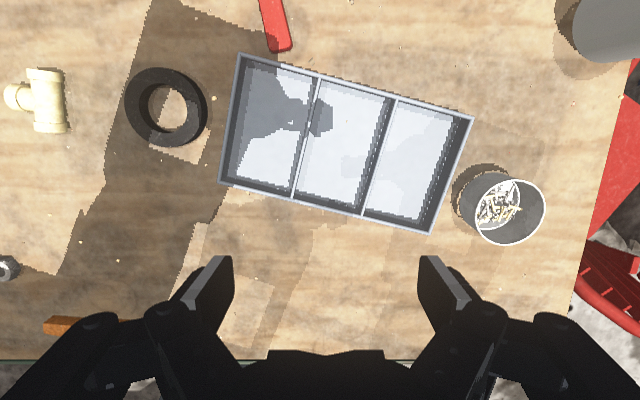

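Wrist view of the parts: bolt head (250,90), small nut (404,89), large nut (379,240), tee (270,248). Wrist view of the tray: rim corners (239,53), (474,117), (431,235), (219,182), with the tape at the left (165,107) and the tin at the right (505,208).

```bash
python3 - <<'E'
from h import *
t=dict(np.load("wt.npz"));P=cast(t,[(239,53),(474,117),(431,235),(219,182)],.032)
print(P.round(4),np.linalg.norm(np.diff(P,axis=0),axis=1)); c=P.mean(0);
u=(P[0]+P[3]-P[1]-P[2])[:2];print("tray c",c,"yaw of +y(left) ",np.degrees(np.arctan2(u[1],u[0]))-90)
w=dict(np.load("wp.npz"));f=w["frame"];hsv=cv2.cvtColor(f,cv2.COLOR_RGB2HSV)
def cr(x,y,s=32): 
    return cv2.resize(f[y-s:y+s,x-s:x+s],(400,300) if 0 else (300,300),interpolation=cv2.INTER_CUBIC)
m=np.vstack([np.hstack([cr(250,88),cr(404,89,20)]),np.hstack([cr(379,240,24),cr(270,248,38)])])
cv2.imwrite("pics/crop2.png",m[:,:,::-1])
for n,p in[("small",(404,80)),("large",(379,228)),("tee",(272,250)),("tee2",(285,238)),("wood",(440,190)),("shadow",(300,200)),("bolthead",(252,92)),("shad2",(340,280))]: print(n,hsv[p[1],p[0]],f[p[1],p[0]])
E
```

```text
[[ 0.6864 -0.1122  0.032 ]
 [ 0.6241 -0.3573  0.032 ]
 [ 0.4891 -0.3245  0.032 ]
 [ 0.5535 -0.0792  0.032 ]] [0.25280491 0.13894036 0.25356146]
tray c [ 0.58828219 -0.21828896  0.032     ] yaw of +y(left)  -14.479687479718692
small [ 12 133 223] [223 154 107]
large [ 16  43 100] [100  92  83]
tee [ 20  81 207] [207 186 141]
tee2 [ 23  76 206] [206 192 145]
wood [ 17  60 230] [230 207 176]
shadow [ 15  77 126] [126 107  88]
bolthead [10 38 80] [80 72 68]
shad2 [ 14  82 131] [131 109  89]
```

View pics/crop2.png

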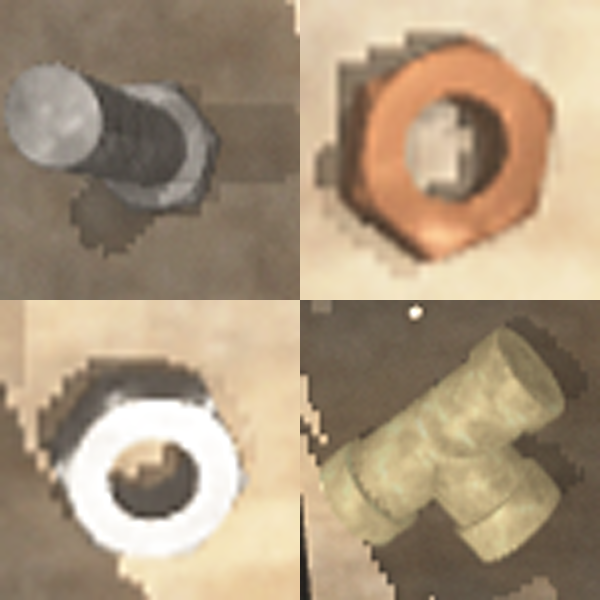

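```bash
cat >> h.py <<'E'
TC=np.array([.5883,-.2183]); TA=np.radians(-14.5); TX=np.array([np.cos(TA),np.sin(TA)]); TY=np.array([-TX[1],TX[0]])
def best(p,a):
    c=[(abs(j[5]),k) for k in(a,a+np.pi,a-np.pi) if (j:=kinematics.solve_ik(list(p),ori(k))) is not None]
    return ori(min(c)[1])
def pick(xy,a,z,op=.085,f=40):
    hand.move_gripper(op); q=best([*xy,.2],a); bot.reach([*xy,.2],q); bot.servo_line([*xy,z+.03],velocity=.25); bot.servo_line([*xy,z],velocity=.08)
    hand.move_gripper(0,f); w=get_obs()["gripper_width"]; bot.servo_line([*xy,.2],velocity=.15)
    o=get_obs(); print("grip",round(w,4),"lifted",round(o["gripper_width"],4),o["wrist_force"].round(2) if hasattr(o["wrist_force"],"round") else o["wrist_force"],o["time_s"])
def place(xy,a,z,op):
    q=best([*xy,.2],a); bot.reach([*xy,.2],q); bot.servo_line([*xy,z+.03],velocity=.2); bot.servo_line([*xy,z],velocity=.05)
    bot.dwell(.2);hand.move_gripper(op); bot.servo_line([*xy,z+.04],velocity=.08); bot.servo_line([*xy,.2],velocity=.25)
    print("placed",get_obs()["time_s"])
E
python3 - <<'E'
from h import *
w=dict(np.load("wp.npz"))
def C(p,s,o,z): return cast(w,np.array(p)/s+np.array(o),z)[:,:2]
ang=lambda v:np.degrees(np.arctan2(v[1],v[0]))
print("bolt top",C([(54,115)],4.6875,(218,56),.075),"base",C([(150,143)],4.6875,(218,56),.01))
s=C([(157,148),(165,40),(250,98),(240,195),(135,258)],7.5,(384,69),.012); print("small",s[0],[(ang(s[i+1]-s[i])+90)%60 for i in(1,2,3)],np.linalg.norm(np.diff(s[1:],axis=0),axis=1))
l=C([(153,180),(65,170),(243,178)],6.25,(355,216),.014);print("large",l[0],l[1:].mean(0),ang(l[2]-l[1])%60,"corner; width",np.linalg.norm(l[2]-l[1]))
t=C([(53,210),(232,70),(222,226)],3.947,(232,210),.0145);r=t[:2].mean(0);run=ang(t[1]-t[0]);br=t[2]-r
print("tee",t,"len",np.linalg.norm(t[1]-t[0]),"run",run,"br",ang(br),np.linalg.norm(br),"origin",r+br/np.linalg.norm(br)*.01)
E
```

```text
bolt top [[0.59302879 0.35296137]] base [[0.59323973 0.35255701]]
small [0.59106381 0.2054199 ] [np.float64(28.753209913454384), np.float64(28.454689503791542), np.float64(30.755162269558298)] [0.01306929 0.01153624 0.01490768]
large [0.43131512 0.22208197] [0.43244675 0.22195359] 27.1884280451832 corner; width 0.03103324155290187
tee [[0.40951443 0.36923361]
 [0.45136136 0.31778623]
 [0.40451634 0.32208997]] len 0.06631739733850431 run -50.87534299875991 br -140.43179948997775 0.03362649738895784 origin [0.42272923 0.33713996]
```

```bash
python3 - <<'E'
from h import *
pick([.4318,.222],np.radians(-3),.019,.06)
place(TC,TA,.0235,.06)
pick([.591,.2054],np.radians(29),.018,.05)
bot.dwell(.1);shot("wrist","w_small")
q=best([*TC-.06*TX,.2],TA);bot.reach([*TC-.06*TX,.2],q);bot.dwell(.3);shot("wrist","w_mid")
f=np.load("w_small.npz")["frame"][200:,120:520];g=np.load("w_mid.npz")["frame"][:350,120:520]
cv2.imwrite("pics/c3.png",np.vstack([f,g])[:,:,::-1])
E
```

```text
grip 0.0286 lifted 0.0286 [ 0.3  -2.01 -0.55] 9.25
placed 14.55
grip 0.0227 lifted 0.0222 [-0.81 -0.49 -1.34] 19.375
```

View pics/c3.png

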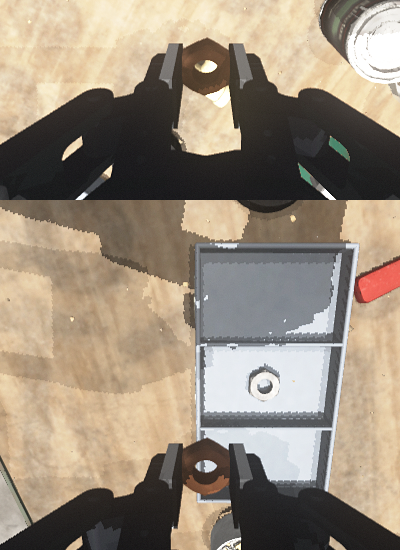

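The held small nut's hole is at (328,265) in w_mid, and the large nut in the middle cell is at (385,184). I measure both offsets.

```bash
python3 - <<'E'
from h import *
w=dict(np.load("w_mid.npz"));o=get_obs()
f=w["frame"];g=cv2.cvtColor(f,cv2.COLOR_RGB2GRAY)
m=(g[150:215,350:420]>238).astype(np.uint8)
hsv=cv2.cvtColor(f,cv2.COLOR_RGB2HSV);h=((hsv[...,0]<14)&(hsv[...,1]>110)&(hsv[...,2]>40)).astype(np.uint8)[230:300,290:370]
print(cv2.boundingRect(h),"brown bbox +(290,230)")
s=np.hstack([cv2.resize(f[150:215,350:420],(390,362)),cv2.resize(f[230:300,290:370],(400,362))])
cv2.imwrite("pics/c4.png",s[:,:,::-1])
P=cast(w,(385,184),.017)[0];Q=cast(w,(328,265),.194)[0]
print("large",P,"rel TC",P[:2]-TC,"small held",Q,"tcp",o["position"],"rel",Q[:2]-np.array(o["position"])[:2],TX,TY)
E
```

```text
(12, 26, 47, 39) brown bbox +(290,230)
large [ 0.58821022 -0.21597554  0.017     ] rel TC [-8.97815919e-05  2.32445645e-03] small held [ 0.53140468 -0.19932718  0.194     ] tcp [ 0.53042568 -0.20282324  0.19998747] rel [0.000979   0.00349606] [ 0.96814764 -0.25038   ] [0.25038    0.96814764]
```

View pics/c4.png

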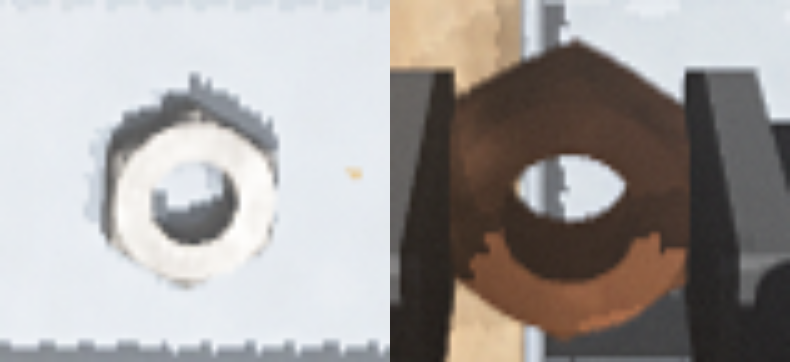

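Reading the hole centres properly, the large nut is at (385,186) and the held nut at (326,272). Both are within about 1 mm of nominal, so I place the small nut at the nominal centre, then pick the tee.

```bash
python3 - <<'E'
from h import *
place(TC,TA,.0355,.05)
pick([.4227,.3371],np.radians(39.6),.02,.085)
bot.dwell(.1);w=shot("wrist","w_tee");t=shot("top","t_tee");s=shot("scene","s_tee")
x=np.hstack([w["frame"][150:,160:480],cv2.resize(t["frame"][140:240,320:460],(350,250))])
cv2.imwrite("pics/c5.png",x[:,:,::-1]);o=get_obs();print(o["position"],R.from_quat(o["orientation"]).as_matrix()[:,2])
E
```

```text
placed 25.2083
grip 0.043 lifted 0.0432 [ 0.2   0.42 -2.04] 30.825
[0.42252955 0.33693031 0.19942229] [ 0.77052601  0.63740777 -0.00100398]
```

View pics/c5.png

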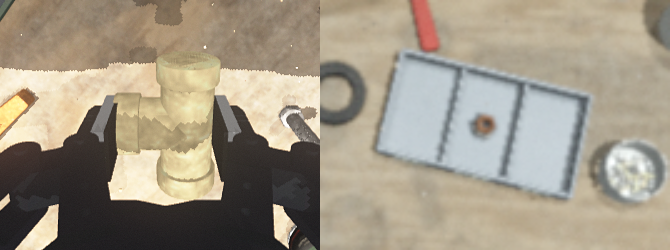

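The tee is held level across the branch, and the small nut shows on the large nut at (484,125) in the right panel. I place the tee, then pick the bolt.

```bash
python3 - <<'E'
from h import *
place(TC+.084*TY,TA,.0243,.065)
pick([.5931,.3528],TA,.045,.06)
bot.dwell(.1);w=shot("wrist","w_b");t=shot("scene","s_b")
x=np.hstack([w["frame"][150:,160:480],cv2.resize(t["frame"][100:300,150:450],(375,250))])
cv2.imwrite("pics/c6.png",x[:,:,::-1])
E
```

```text
placed 36.4333
grip 0.015 lifted 0.0151 [-0.59 -0.15 -0.95] 41.2667
```

View pics/c6.png

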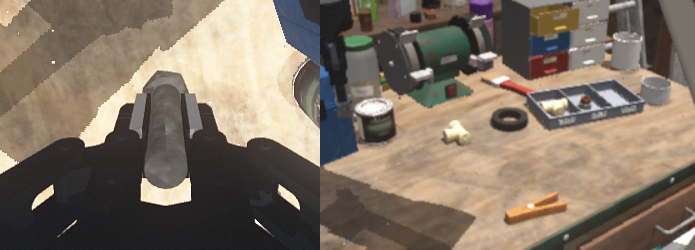

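```bash
python3 - <<'E'
from h import *
w=dict(np.load("w_b.npz"));p=np.array(get_obs()["position"])
print(p,proj(w,[p+[0,0,.030],p+[0,0,-.035],p+[0,0,-.045]]))
for dz in(.03,-.035): pass
print("top",cast(w,(326,323),p[2]+.03)-p)
bot.reach([*(TC-.084*TY),.2],best([*(TC-.084*TY),.2],TA))
place(TC-.084*TY,TA,.0487,.045)
bot.reach([*(TC-.09*TX-.03*TY),.25],ori(-np.pi/2));bot.dwell(.3)
w=shot("wrist","fin");t=shot("top","fint");s=shot("scene","fins")
cv2.imwrite("pics/c7.png",np.hstack([w["frame"][:300,130:530],cv2.resize(s["frame"][130:230,280:410],(390,300),interpolation=2)])[:,:,::-1])
E
```

```text
[0.59272623 0.35257496 0.19899281] [[328.86690006 321.05970873]
 [327.86955919 246.02081703]
 [327.77573955 238.96192449]]
top [[-0.00121143 -0.00054347  0.03      ]]
placed 47.3917
```

View pics/c7.png

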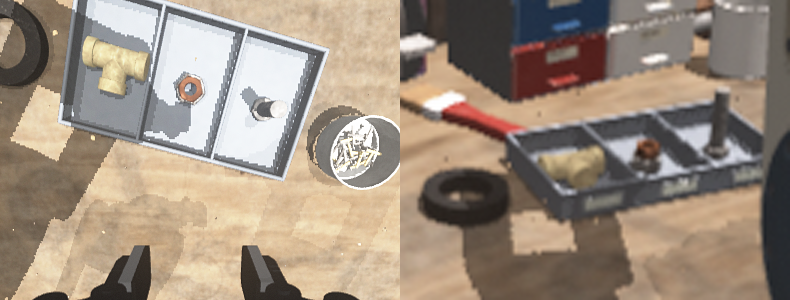

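All the parts stand in their cells: tee (117,65), nuts (189,88), bolt (270,108). One enlarged crop to check the stack's centring and the bolt's tilt.

```bash
python3 - <<'E'
from h import *
f=np.load("fin.npz")["frame"]
a=cv2.resize(f[66:111,297:342],(390,390),interpolation=2);b=cv2.resize(f[86:131,375:420],(390,390),interpolation=2)
cv2.imwrite("pics/c8.png",np.hstack([a,b])[:,:,::-1])
E
```

```text
(no output)
```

View pics/c8.png

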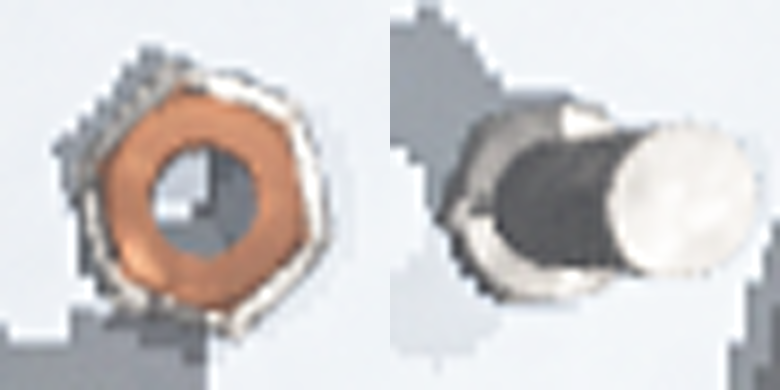

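```bash
python3 - <<'E'
from h import *
w=dict(np.load("fin.npz"));s=8.667
S=cast(w,(297+205/s,66+200/s),.029)[0];L=cast(w,(297+207/s,66+203/s),.017)[0]
T=cast(w,(375+292/s,86+200/s),.078)[0];B=cast(w,(375+170/s,86+200/s),.013)[0]
print("stack off mm",1e3*(S-L)[:2],"bolt top-base mm",1e3*(T-B)[:2])
for P in(S,L,T):print("tray xy",(P[:2]-TC)@TX,(P[:2]-TC)@TY)
# tin / tape before-after in the top view
a=np.load("top0.npz")["frame"].astype(int);b=np.load("fint.npz")["frame"].astype(int)
for n,(x,y) in dict(tape=(325,177),tin=(444,208)).items():
    r=16;A=a[y-r:y+r,x-r:x+r].astype(np.float32).mean(2);Bm=b[y-r:y+r,x-r:x+r].astype(np.float32).mean(2)
    print(n,"shift px",cv2.phaseCorrelate(A,Bm))
hand_in()
E
```

```text
stack off mm [-0.37448544  0.07730264] bolt top-base mm [-0.18968404  0.91715514]
tray xy -0.002055329075328568 -0.0008128287378155602
tray xy -0.0016734168486719375 -0.0007939054403970151
tray xy -0.0012336822257733684 -0.08442558801461951
tape shift px ((-0.36438684649165154, 0.08270870148865228), 0.45039914967492223)
tin shift px ((0.10709680674108135, 0.21391296064975585), 0.5390366991050541)
the job is handed in; nothing more can be done
```

The tray is laid out as asked, and the job was handed in at about 50 s of the 120 s allowed. `hand_in()` reports no verdict.

- **Bolt:** it stands on its head in the cell by the tin, 0.4 mm from the cell centre along the row. It leans about 0.9 mm over a 65 mm length, roughly 0.014 rad.
- **Tee:** I took the one at pixel (211,239), 0.548 m from the base; the other tee was 0.649 m away. It lies in the end cell by the tape. I checked it by eye only, in the wrist and scene views, where it lies flat in its cell.
- **Nuts:** the large nut is within 2 mm of the middle cell's centre. The small nut sits on it with the centres about 0.4 mm apart. I judged flatness from the picture.
- **Tin and tape:** both show a shift of less than 0.4 px in the top view, about 1 mm, which is within measurement noise.

All parts are released, and the arm ended clear above the tray. No check failed or disagreed. My first readings of the held small nut and the placed large nut were 2–3 mm off because I misread the hole centres, and I corrected them before placing.

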